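# Wedge a pine block tight in the holding board

## Robot

A 6-joint arm with a two-finger parallel gripper is mounted at the origin on a cart in front of the work surface, level with it; the furniture and walls round the work are solid. World frame = base frame: x ahead of the robot, y to its left, z up, the work surface at z = 0. Lengths are in m, angles in rad, forces in N, time in s.
With the tool pointing down it reaches from about 0.275 to 0.725 m from the base axis. Payload 15.9 kg.
Tool frame: the origin (TCP) lies midway between the tips of the shut fingers; the grasp point (between the pads) lies 19 mm behind it (r.pinch_z is the distance from the TCP to the grasp point, in m); z points along the fingers, y is the direction in which the jaws open and shut (so a half turn about z gives the same grasp; the last joint's range is limited). The gripper opens to 85 mm and grips with 20 to 120 N. Pads are 22 mm wide; open, the fingers measure 114 mm over their backs; the gripper's body (76 mm by 85 mm) begins 54 mm behind the grasp point. The pads swing forward as they close: fully open they stand 13 mm farther back than shut.
Start: joints at [-1.136, 0.213, -0.034, 1.323, 0, 1.571], TCP at [0.211, -0.453, 0.231] pointing down, gripper open.
Joint ranges: [-2.98, 2.98], [-0.74, 1.72], [-1.14, 1.35], [-2.1, 2.04], [-1.57, 1.44], [-3.14, 3.14]. Speed limits (rad/s): [1.89, 1.89, 2.39, 2.57, 3.14, 3.14].

## Interface

Orientations are given as a unit quaternion [w, x, y, z].
In Python, from bench import r gives the robot as it stands. Calls block until the motion is done:
- r.reach(position, orientation): joint-space move of the TCP to a pose.
- r.movel(position, vel=0.15, rotation=None, guard=None): straight line of the TCP; rotation=None keeps the orientation; vel is the mean speed in m/s. With guard (N) it stops when the force on the tool has changed by that much, and returns True; else False.
- r.set_joints(angles): joint-space move.
- r.gripper_to(opening, squeeze=None): finger opening in m; squeeze is the grip in N (None keeps the last); returns when the fingers have stopped.
- r.pause(seconds).
- r.ik(position, orientation): joint angles nearest the present ones, or None.
- r.sense(): the state.
- r.get_image(name): name is "side" or "top" or "wrist"; returns a dict with "img" (420x560x3 uint8, red, green, blue), "intrinsics" (3x3 intrinsics, pixels), "distortion" ([k1, k2, p1, p2, k3] as OpenCV has them; the pictures are not rectified), "rvec" (rotation vector, rad) and "tvec" (3), from world to camera coordinates, as OpenCV has them. Camera axes: x right, y down, z forward; pixel columns grow to the right and rows downward; lengths in m; the calibration is good to about 2 mm. A picture is of the moment at which its call begins. There is no depth.
A pose or a line that the arm cannot do raises r.PlanningError and nothing moves.
- r.job_done(): hands the job in, once; it reports no verdict.
Trained networks look in the newest picture that a camera, given by its name, has taken for a name from the list of things; names that differ only in an ending like _2 or _b are one class to them, and where a whole thing is asked for, a point or a joint stands for the part that bears it (a point fixed in the world has none). Each returns a list of dicts, best first, with "conf" (0 to 1); they miss things now and then, are a little off and sometimes report something else, mostly with a low value. They report only what shows in the picture. A call takes as long as a camera call.
- r.boxes_of(camera, target): "at" ([x, y, z] in m, in world coordinates, good to about 4 mm: the middle of the surface that is visible of it).
- r.silhouettes(camera, target): "pixels" (420x560 bool, what is visible of it).
- r.mark_of(camera, target): "at" ([x, y, z] in m, in world coordinates, good to about 4 mm: a listed point, or the origin of a listed thing).
The state is a dict: "t": time; "joint_positions": joint angles; "dq": joint speeds; "effort": joint torques, N m; "tool_pos": TCP position; "ee_rot": TCP orientation; "ft_force": force on the tool from outside, world axes, zero at the start; "wrist_torque": the same for the moment, N m; "width": finger opening in m.
Only numpy, scipy, OpenCV 4.12 (cv2) and the standard library are available. Lean on these libraries where they do the work, as an engineer would, in place of code of your own. Each camera call takes 0.05 s, during which the arm holds its last target.

## Task

Make the pine block fast on the holding board so that it can be filed: slide it home against the back fence and the end stop, then drive the wedge that fits into the gap between block and slanted cleat, thin end towards the stop, until it is firmly jammed and holds the block by itself. A firm push does it; do not ram it so hard that the pine is bruised, and leave the tools, mug and hardware lying about where they are.

Things in the scene. Friction and masses are not known exactly. Their poses are not given: they have to be found in the camera images.
- holding_board: Fixed wooden board 165 (x) x 210 (y) x 18 mm, origin under its centre. 26 mm high over the deck: back fence, inner face at x = +60.5 mm, and end stop, inner face at y = +87. In front a dark wooden cleat, 17 mm high over the deck (bolt heads 4 more), y = -38 to +47, outer edge about x = -56; its inner face slants 1 in 8 towards +x as y grows. Its setting in x (slotted holes) differs by up to 2.5 mm either way.
- home (a point): point on the deck (18 mm over the bench) where the middle of the block's underside lies when the block stands home against fence and stop; at x = 38, y = 27 mm on the board
- mouth (a point): point on the deck in the middle of the gap's mouth, at the right-hand end of the home block, at x = 2, y = -33 mm on the board; with the block home the gap is 24 to 29 mm wide here (the side at the cleat varies) and narrows 1 in 8 towards the stop
- pine_block: Pine block 45 x 120 x 45 mm, about 0.28 kg (0.2 to 0.4), long side along its y; origin under its centre. Lies loose on the deck between fence and cleat, 4 to 10 mm off the fence and 12 to 35 mm off the stop, slightly askew; its upper 28 mm stand clear above the cleat.
- wedge: The thicker of two plain wooden wedges: 120 mm long (y), 26 high, 31 thick at the butt (-y end), 16 at the thin end (+y end), taper 1 in 8 shared by both sides, 0.08 kg; origin under its centre; lies flat on the bench. Driven tight its centre lies between y = -30 and +17 mm on the board, turned -0.062 rad from it (one side flat on the block), the butt still sticking out. Once it jams it hardly moves: a push of 15 to 25 N on the butt is enough, and friction then keeps it.
- slim_wedge: The thinner wedge, of the same wood: 100 mm long (y), 26 high, 13 thick at the butt, 8 at the thin end; origin under its centre; too thin to jam in this gap. Either wedge may lie nearer to the robot.
- flat_file: bystander: flat file with wooden handle, 343 mm long along its y, origin under its middle
- try_square: bystander: try square lying flat, 179 x 100 x 14 mm
- tape_measure: bystander: yellow tape measure, 36 x 82 x 62 mm
- cold_chisel: bystander: steel cold chisel, 173 mm long
- mug: bystander: mug, 86 mm across, 94 mm high
- nut: bystander: large steel nut, 31 mm across
- bolt: bystander: steel bolt, 81 mm long
- pencil: bystander: green pencil, 117 mm long

How it is judged:
By the outcome, as a careful person would: the job done as asked, in the order asked, and still so for the second after the job is handed in, with the robot touching nothing.
It also fails if it takes over 56 s, if anything falls off the work surface, if the arm or the gripper's body presses on something with over 40 N, if the wrist force passes 120 N, or if a joint passes its speed limit or range.

## Working session

There is one attempt and no reset: what is moved stays moved. The work goes in short steps, each a Python script; the robot and the scene stay as the last script left them, time stands still between calls to the robot, and variables do not carry over. Pictures are saved under pics/ and viewed, and the job is handed in when it is done.

```bash
ls; mkdir -p pics; cat > a.py <<'E'
from bench import r
import cv2
for n in ["side","top","wrist"]:
    d=r.get_image(n); cv2.imwrite(f"pics/{n}0.png",d["img"][:,:,::-1])
for n in ["side","top"]:
    for t in ["holding_board","home","mouth","pine_block","wedge","slim_wedge"]:
        for f in ("mark_of","boxes_of"):
            try: print(n,t,f,[(o["at"].round(4).tolist() if hasattr(o["at"],"round") else o["at"],round(o["conf"],2)) for o in getattr(r,f)(n,t)][:3])
            except Exception as e: print(n,t,f,e)
s=r.sense(); print(s)
E
python3 a.py
```

```text
pics
side holding_board mark_of [([0.4818, -0.1547, 0.0005], 0.98)]
side holding_board boxes_of [([0.4703, -0.214, 0.0218], 0.58), ([0.529, -0.4393, 0.0198], 0.28)]
side home mark_of [([0.5176, -0.1268, 0.02], 0.71)]
side home boxes_of [([0.472, -0.2145, 0.0168], 0.58)]
side mouth mark_of [([0.4751, -0.1898, 0.0177], 0.57), ([0.3102, -0.4087, -0.0034], 0.49)]
side mouth boxes_of [([0.4677, -0.2179, 0.0154], 0.63)]
side pine_block mark_of [([0.5106, -0.1588, 0.0186], 0.68)]
side pine_block boxes_of [([0.4966, -0.1911, 0.063], 0.68)]
side wedge mark_of [([0.5358, -0.4216, -0.0023], 0.84)]
side wedge boxes_of [([0.5301, -0.4411, 0.0197], 0.95)]
side slim_wedge mark_of [([0.4456, -0.4174, -0.0023], 0.78)]
side slim_wedge boxes_of [([0.4428, -0.4368, 0.0253], 0.56)]
top holding_board mark_of [([0.4787, -0.1552, -0.0001], 0.7)]
top holding_board boxes_of [([0.4742, -0.1567, 0.0175], 0.97), ([0.4452, -0.4249, 0.0205], 0.35)]
top home mark_of [([0.518, -0.1303, 0.0186], 0.93)]
top home boxes_of [([0.4728, -0.1554, 0.0195], 0.82)]
top mouth mark_of [([0.4753, -0.1884, 0.0159], 0.76)]
top mout
[... 404 characters left out ...]
0.4202, 0.0209], 0.5)]
{'t': 1.35, 'joint_positions': array([-1.13603999e+00,  2.12913363e-01, -3.43817015e-02,  1.32351925e+00,
       -1.55710352e-06,  1.57082613e+00]), 'dq': array([-0.00022757,  0.00094757, -0.00178468,  0.00103274,  0.0017273 ,
       -0.00142351]), 'effort': array([ 2.64954142e-04, -6.85959578e+01,  4.87331915e+01,  1.20820649e-03,
        1.38033116e-05, -1.68790677e-05]), 'tool_pos': array([ 0.21058812, -0.45347332,  0.23130643]), 'ee_rot': array([-8.61230312e-06,  9.76469469e-01,  2.15655688e-01, -2.69963578e-06]), 'ft_force': array([ 0.38852639,  0.02879563, -0.00240846]), 'wrist_torque': array([ 0.02364231,  0.05037035, -0.0067726 ]), 'width': 0.08504293419419963}
```

View pics/top0.png

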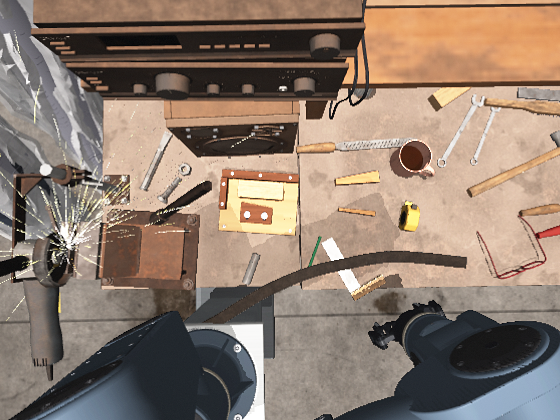

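View pics/side0.png

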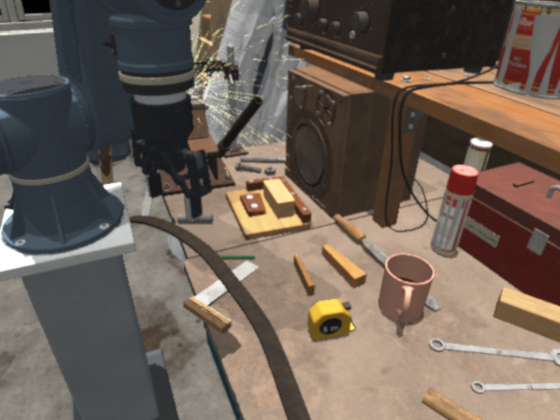

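View pics/wrist0.png

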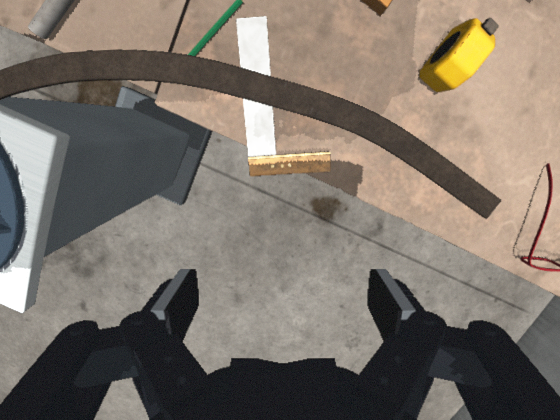

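```bash
cat > h.py <<'E'
from bench import r
import cv2, numpy as np
from scipy.optimize import minimize
def box(x0,x1,y0,y1,z0,z1): return np.array([[x,y,z] for x in(x0,x1) for y in(y0,y1) for z in(z0,z1)])
def wed(L,a,b,h): return np.array([[s*t/2,y,z] for (y,t) in((-L/2,a),(L/2,b)) for s in(-1,1) for z in(0,h)])
M={"wedge":(wed(.12,.031,.016,.026),0),"slim_wedge":(wed(.1,.013,.008,.026),0),
"pine_block":(box(-.0225,.0225,-.06,.06,0,.045),.018),
"holding_board":(np.vstack([box(-.0825,.0825,-.105,.105,0,.018),box(.0605,.0825,-.105,.105,.018,.044)]),0)}
def place(P,p,z): c,s=np.cos(p[2]),np.sin(p[2]); return P@np.array([[c,s,0],[-s,c,0],[0,0,1]])+[p[0],p[1],z]
def proj(d,P): return cv2.projectPoints(np.ascontiguousarray(P,float),d["rvec"],d["tvec"],d["intrinsics"],np.array(d["distortion"]))[0][:,0]
def fit(name,ds,sils,p0,hull=True):
    P,z=M[name]
    S=4;masks=[]
    for s in sils:
        m=s.astype(np.uint8)
        n,l,st,_=cv2.connectedComponentsWithStats(m)
        m=(l==1+np.argmax(st[1:,4])).astype(np.uint8)
        if hull:
            c=np.vstack(cv2.findContours(m,0,2)[0]); m=np.zeros_like(m); cv2.fillConvexPoly(m,cv2.convexHull(c),1)
        masks.append(m)
    def cost(q):
        p=np.array(p0)+q*np.array([.003,.003,.05]); J=0
        for d,m in zip(ds,masks):
            h=cv2.convexHull(proj(d,place(P,p,z)).astype(np.float32))
            im=np.zeros((420*S,560*S),np.uint8); cv2.fillConvexPoly(im,np.round((h+.5)*S-.5).astype(np.int32),255)
            im=cv2.resize(im,(560,420),interpolation=cv2.INTER_AREA)/255.
            J+=1-np.minimum(im,m).sum()/np.maximum(im,m).sum()
        return J/len(ds)
    best=min((minimize(cost,[0,0,y],method="Nelder-Mead",options=dict(initial_simplex=np.array([[0,0,y],[1,0,y],[0,1,y],[0,0,y+1]]),maxiter=90)) for y in(-4,0,4)),key=lambda o:o.fun)
    return np.array(p0)+best.x*np.array([.003,.003,.05]),best.fun
E
cat > b.py <<'E'
from h import *
p0={"wedge":(.535,-.424,0),"slim_wedge":(.447,-.417,0),"pine_block":(.511,-.161,0),"holding_board":(.48,-.155,0)}
ds={n:r.get_image(n) for n in("top","side")}
for t in p0:
    S={n:r.silhouettes(n,t)[0]["pixels"] for n in ds}
    for c in(["top"],["side"],["top","side"]):
        p,f=fit(t,[ds[n] for n in c],[S[n] for n in c],p0[t]); print(t,c,p.round(4),round(f,3))
print(r.sense()["t"])
E
python3 b.py
python3 -c "
import cv2
i=cv2.imread('pics/top0.png')[130:270,190:450]; cv2.imwrite('pics/topz.png',cv2.resize(i,None,fx=3,fy=3,interpolation=2))"
```

```text
wedge ['top'] [ 0.5379 -0.4245  0.1219] 0.083
wedge ['side'] [ 0.5398 -0.4259  0.0876] 0.045
wedge ['top', 'side'] [ 0.5387 -0.4255  0.1088] 0.086
slim_wedge ['top'] [ 0.4493 -0.418  -0.1601] 0.259
slim_wedge ['side'] [ 0.4521 -0.4215 -0.1355] 0.095
slim_wedge ['top', 'side'] [ 0.4513 -0.4206 -0.1352] 0.222
pine_block ['top'] [ 0.508  -0.1603 -0.1014] 0.062
pine_block ['side'] [ 0.5109 -0.1651 -0.1189] 0.046
pine_block ['top', 'side'] [ 0.5097 -0.1612 -0.078 ] 0.088
holding_board ['top'] [ 0.4772 -0.1534 -0.0806] 0.023
holding_board ['side'] [ 0.4791 -0.1605 -0.0948] 0.044
holding_board ['top', 'side'] [ 0.4779 -0.1544 -0.0756] 0.047
1.85
```

View pics/topz.png

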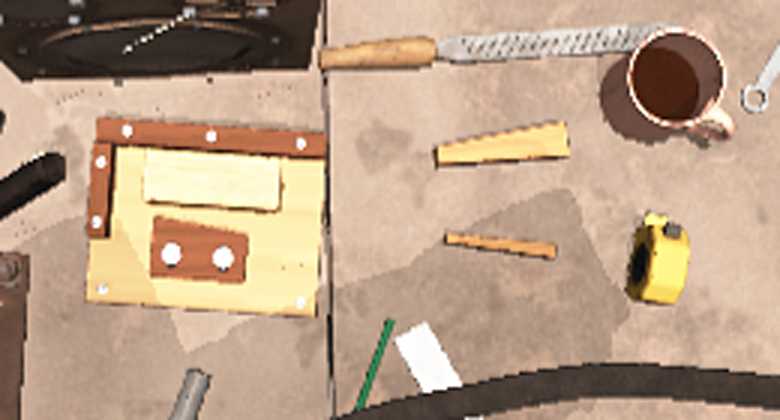

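```bash
cat >> h.py <<'E'
def Q(phi): a=(phi+np.pi/2)/2; return [0,float(np.cos(a)),float(np.sin(a)),0]
def cam_c(d): R=cv2.Rodrigues(np.array(d["rvec"],float))[0]; return -R.T@np.ravel(d["tvec"]), R[2]
def W(b,p,z):  # board point -> world
    c,s=np.cos(b[2]),np.sin(b[2]); return [b[0]+c*p[0]-s*p[1], b[1]+s*p[0]+c*p[1], z]
E
cat > c.py <<'E'
from h import *
d=r.get_image("wrist"); c,a=cam_c(d); s=r.sense(); print("cam-tcp",c-s["tool_pos"],"axis",a)
r.reach([.42,-.24,.26],Q(-.08)); 
d=r.get_image("wrist"); c,a=cam_c(d); s=r.sense(); print("cam",c,"axis",a,s["t"],s["tool_pos"],s["joint_positions"])
cv2.imwrite("pics/w1.png",d["img"][:,:,::-1])
E
python3 c.py
```

```text
cam-tcp [0.0700468  0.03265299 0.14236319] axis [-0.2682328  -0.12630803 -0.95503793]
cam [ 0.42713264 -0.16439407  0.40224141] axis [-0.02365686 -0.29727533 -0.95449868] 3.1 [ 0.41945992 -0.24090583  0.25986417] [-5.21162056e-01  1.76417301e-01 -7.75089620e-03  1.38682874e+00
 -2.51229221e-04  1.13221857e+00]
```

View pics/w1.png

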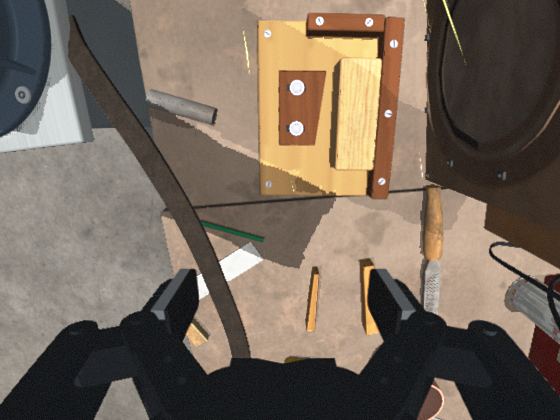

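```bash
cat > d.py <<'E'
from h import *
import pickle
d=r.get_image("wrist")
p0={"pine_block":(.509,-.161,-.09),"holding_board":(.4785,-.155,-.08)}
o=d["img"][:,:,::-1].copy()
for t in p0:
    s=r.silhouettes("wrist",t)[0]["pixels"]
    p,f=fit(t,[d],[s],p0[t]); print(t,p.round(4),round(f,3))
    h=cv2.convexHull(proj(d,place(M[t][0],p,M[t][1])).astype(np.float32))
    cv2.polylines(o,[h.round().astype(np.int32)],True,(255,0,0) if t[0]=="p" else (0,0,255),1)
    for ph,f in ((s,0),): 
        cs=cv2.findContours(s.astype(np.uint8),0,2)[0]; cv2.drawContours(o,cs,-1,(0,255,0),1)
for t in ("home","mouth"): print(t,[(np.round(q["at"],4),q["conf"]) for q in r.mark_of("wrist",t)[:1]])
cv2.imwrite("pics/w1fit.png",cv2.resize(o[:220,230:430],None,fx=2.7,fy=2.7,interpolation=0))
pickle.dump(d,open("w1.pkl","wb"))
E
python3 d.py
```

```text
pine_block [ 0.5111 -0.1603 -0.1009] 0.038
holding_board [ 0.4799 -0.1516 -0.0868] 0.02
home []
mouth [(array([ 0.4792, -0.1874,  0.018 ]), 0.91)]
```

View pics/w1fit.png

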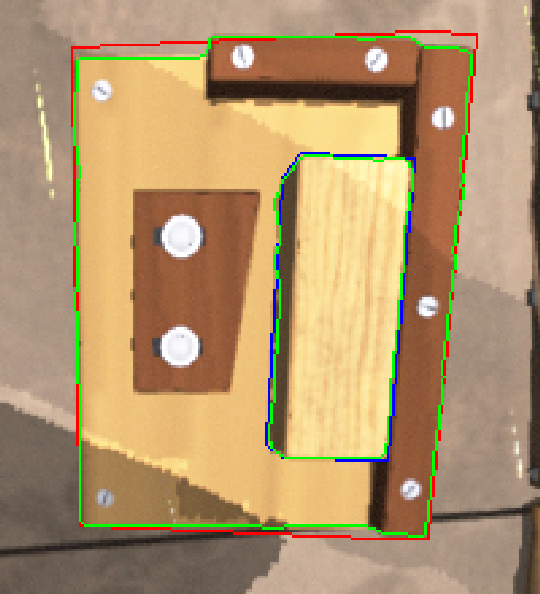

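```bash
cat >> h.py <<'E'
def bp(d,uv,z):
    u=cv2.undistortPoints(np.array([[uv]],float),d["intrinsics"],np.array(d["distortion"]))[0,0]
    R=cv2.Rodrigues(np.array(d["rvec"],float))[0]; c,_=cam_c(d); v=R.T@[u[0],u[1],1]; return c+v*(z-c[2])/v[2]
E
cat > e.py <<'E'
from h import *
import pickle
d=pickle.load(open("w1.pkl","rb"))
k=lambda a,b,z:bp(d,(a/2.7+230,b/2.7),z)
P={"BL":k(80,524,.018),"TL":k(77,58,.018),"fBR":k(425,537,.044),"fTR":k(472,48,.044),"stopL":k(209,38,.044),
"fence_in_top":k(417,98,.044),"fence_in_bot":k(387,527,.044),"stop_in_L":k(209,82,.044),"stop_in_R":k(413,86,.044),
"cl_TR":k(260,191,.035),"cl_BR":k(229,390,.035),"cl_TL":k(134,191,.035),"cl_BL":k(134,392,.035),
"bl_TR":k(413,160,.063),"bl_BR":k(386,459,.063),"bl_BL":k(286,456,.063),"bl_TL":k(301,158,.063)}
b=[.4799,-.153,-.08]
for n,p in P.items():
    q=p[:2]-b[:2]; c,s=np.cos(b[2]),np.sin(b[2]); print(n,p.round(4),"board",np.round([c*q[0]+s*q[1],-s*q[0]+c*q[1]],4))
E
python3 e.py
```

```text
BL [ 0.3894 -0.2498  0.018 ] board [-0.0825 -0.1037]
TL [ 0.4092 -0.0444  0.018 ] board [-0.0792  0.1026]
fBR [ 0.5522 -0.2634  0.044 ] board [ 0.0809 -0.1042]
fTR [ 0.5703 -0.0596  0.044 ] board [0.0827 0.1004]
stopL [ 0.4638 -0.0495  0.044 ] board [-0.0244  0.1019]
fence_in_top [ 0.5474 -0.0773  0.044 ] board [0.0612 0.0809]
fence_in_bot [ 0.5342 -0.2571  0.044 ] board [ 0.0624 -0.0994]
stop_in_L [ 0.4627 -0.0658  0.044 ] board [-0.0241  0.0856]
stop_in_R [ 0.5458 -0.0727  0.044 ] board [0.0593 0.0854]
cl_TR [ 0.4826 -0.1074  0.035 ] board [-0.001   0.0457]
cl_BR [ 0.4647 -0.1898  0.035 ] board [-0.0122 -0.0379]
cl_TL [ 0.429  -0.1032  0.035 ] board [-0.0547  0.0456]
cl_BL [ 0.4218 -0.1872  0.035 ] board [-0.0552 -0.0387]
bl_TR [ 0.5392 -0.1043  0.063 ] board [0.0552 0.0533]
bl_BR [ 0.5279 -0.2221  0.063 ] board [ 0.0534 -0.065 ]
bl_BL [ 0.4848 -0.2174  0.063 ] board [ 0.01   -0.0638]
bl_TL [ 0.495  -0.1008  0.063 ] board [0.0109 0.0533]
```

```bash
cat >> h.py <<'E'
B=[.480,-.1535,-.085]
E
cat > f.py <<'E'
from h import *
q=Q(B[2])
r.gripper_to(.062,30)
r.reach(W(B,(.0325,-.0055),.11),q)
print("down",r.movel(W(B,(.0325,-.0055),.042),vel=.08,guard=8),r.sense()["tool_pos"])
r.gripper_to(.03,30); s=r.sense(); print("w",s["width"],s["ft_force"],s["t"])
d=r.get_image("side"); cv2.imwrite("pics/s2.png",d["img"][100:310,180:400,::-1])
g=r.movel(W(B,(.0345,.045),.042),vel=.04,guard=10); s=r.sense();print("y",g,s["tool_pos"],s["ft_force"],s["t"])
E
python3 f.py
```

```text
down False [ 0.51225392 -0.16187046  0.0424893 ]
w 0.04428859070692191 [-2.0934244   0.99001971  5.78570795] 5.8
y True [ 0.51646749 -0.13039174  0.04259887] [-0.83987346 -1.61063343  3.69418366] 6.675
```

View pics/s2.png

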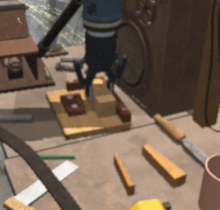

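```bash
cat > g.py <<'E'
from h import *
def rel(dx,dy,v,g):
    p=r.sense()["tool_pos"]; c,s=np.cos(B[2]),np.sin(B[2])
    o=r.movel([p[0]+c*dx-s*dy,p[1]+s*dx+c*dy,p[2]],vel=v,guard=g); q=r.sense()
    print(o,(q["tool_pos"]-p).round(4),q["ft_force"].round(1),q["t"])
rel(.015,0,.02,12)
rel(0,.01,.02,12)
rel(.006,0,.015,12)
p=r.sense()["tool_pos"]; print(p)
r.gripper_to(.062)
r.movel([p[0],p[1],.14],vel=.2)
r.reach([.42,-.24,.26],Q(B[2]))
d=r.get_image("wrist"); cv2.imwrite("pics/w3.png",d["img"][:,:,::-1])
import pickle; pickle.dump(d,open("w3.pkl","wb"))
o=d["img"][:,:,::-1].copy()
for t,p0 in {"pine_block":(.519,-.130,-.085)}.items():
    s=r.silhouettes("wrist",t)[0]["pixels"]
    p,f=fit(t,[d],[s],p0); print(t,p.round(4),round(f,3))
    cv2.drawContours(o,cv2.findContours(s.astype(np.uint8),0,2)[0],-1,(0,255,0),1)
cv2.imwrite("pics/w3z.png",cv2.resize(o[:220,230:430],None,fx=2.7,fy=2.7,interpolation=0))
print(r.sense()["t"])
E
python3 g.py; python3 -c "
import cv2;cv2.imwrite('pics/w3z2.png',cv2.resize(cv2.imread('pics/w3.png')[:220,230:430],None,fx=2.7,fy=2.7,interpolation=0))"
```

```text
True [ 0.     -0.0001 -0.0001] [-1.9 -1.   8.2] 6.925
True [-0.      0.0001  0.0001] [-0.5 -2.1  5.7] 7.1583
True [ 0.0006 -0.0001 -0.    ] [-1.7 -0.6  6.5] 7.4083
[ 0.51704167 -0.13047528  0.04255659]
pine_block [ 0.5184 -0.1296 -0.0868] 0.03
9.25
```

View pics/w3z2.png

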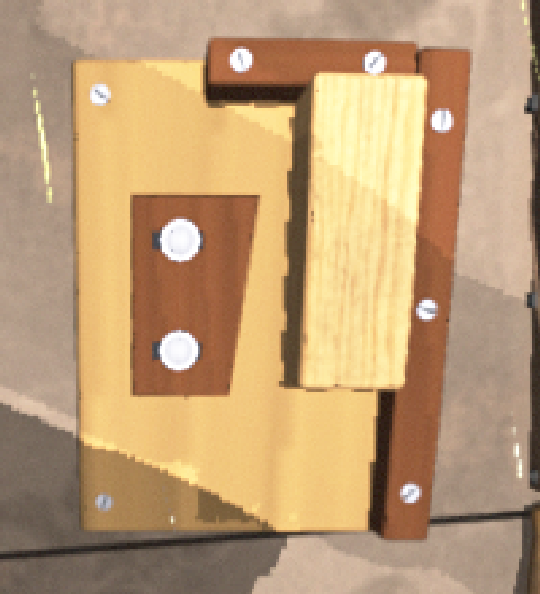

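View pics/w3.png

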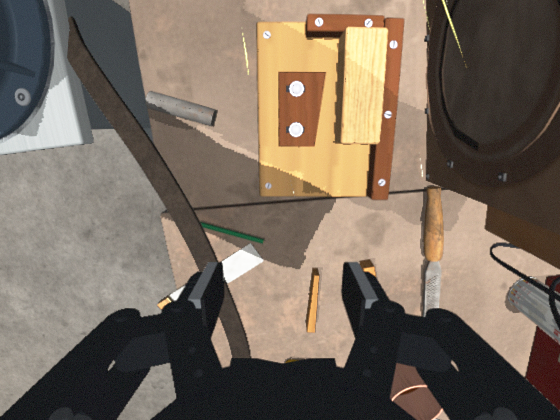

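```bash
cat > i.py <<'E'
from h import *
import pickle
d=pickle.load(open("w3.pkl","rb"))
k=lambda a,b,z:bp(d,(a/2.7+230,b/2.7),z)
P={"fBR":k(426,539,.044),"fTR":k(470,50,.044),"stop_in_L":k(209,84,.044),"fence_in_bot":k(387,530,.044),"fence_in_400":k(395,400,.044),
"bl_TR":k(427,76,.063),"bl_BR":k(405,388,.063),"bl_BL":k(301,387,.063),"bl_TL":k(315,74,.063),"cl_TR":k(260,195,.035),"cl_BR":k(229,395,.035)}
b=B
for n,p in P.items():
    q=p[:2]-b[:2]; c,s=np.cos(b[2]),np.sin(b[2]); print(n,p.round(4),"board",np.round([c*q[0]+s*q[1],-s*q[0]+c*q[1]],4))
E
python3 i.py
```

```text
fBR [ 0.5526 -0.2626  0.044 ] board [ 0.0816 -0.1025]
fTR [ 0.5699 -0.0593  0.044 ] board [0.0816 0.1015]
stop_in_L [ 0.4634 -0.0652  0.044 ] board [-0.024   0.0866]
fence_in_bot [ 0.5342 -0.2567  0.044 ] board [ 0.0627 -0.0982]
fence_in_400 [ 0.5377 -0.1976  0.044 ] board [ 0.0612 -0.039 ]
bl_TR [ 0.5455 -0.0732  0.063 ] board [0.0584 0.0856]
bl_BR [ 0.5361 -0.1911  0.063 ] board [ 0.0591 -0.0327]
bl_BL [ 0.4924 -0.1874  0.063 ] board [ 0.0152 -0.0327]
bl_TL [ 0.5022 -0.0698  0.063 ] board [0.0151 0.0852]
cl_TR [ 0.4831 -0.1075  0.035 ] board [-0.0008  0.0461]
cl_BR [ 0.4651 -0.1903  0.035 ] board [-0.0117 -0.0379]
```

```bash
cat > j.py <<'E'
from h import *
q=Q(B[2])
def st(n,g): s=r.sense(); p=s["tool_pos"]-np.array([B[0],B[1],0]);c,sn=np.cos(B[2]),np.sin(B[2]); print(n,g,"board",np.round([c*p[0]+sn*p[1],-sn*p[0]+c*p[1],p[2]],4),s["ft_force"].round(1),round(s["t"],2))
r.gripper_to(.0)
r.reach(W(B,(-.018,.022),.075),q)
r.movel(W(B,(-.018,.022),.046),vel=.08,guard=10)
st("x",r.movel(W(B,(.02,.022),.046),vel=.025,guard=12))
r.movel(W(B,(-.015,.022),.046),vel=.1)
r.movel(W(B,(-.015,.022),.09),vel=.2)
r.reach(W(B,(.036,-.062),.09),q)
r.movel(W(B,(.036,-.062),.035),vel=.12,guard=10)
st("y",r.movel(W(B,(.036,-.03),.035),vel=.025,guard=12))
r.movel(W(B,(.036,-.062),.035),vel=.1)
r.movel(W(B,(.036,-.07),.12),vel=.25)
st("e",0)
d=r.get_image("top");cv2.imwrite("pics/t4.png",cv2.resize(d["img"][130:270,190:450,::-1],None,fx=3,fy=3,interpolation=2))
s=r.silhouettes("top","wedge")[0]["pixels"]; p,f=fit("wedge",[d],[s],(.537,-.425,.11)); print(p,f,s.sum())
d2=r.get_image("side")
s2=r.silhouettes("side","wedge")[0]["pixels"]; p,f=fit("wedge",[d2],[s2],(.537,-.425,.11)); print(p,f,s2.sum())
E
python3 j.py
```

```text
x True board [-0.      0.0222  0.0454] [-0.9 -0.4  0.3] 12.12
y True board [ 0.036  -0.0444  0.035 ] [-0.4 -3.4  2.8] 14.65
e 0 board [ 0.0363 -0.0698  0.1205] [ 0.3 -0.  -0.7] 15.47
[ 0.53756145 -0.42322108  0.11714052] 0.10222907927936609 428
[ 0.5399824  -0.4250892   0.09432384] 0.06669625224665487 783
```

View pics/t4.png

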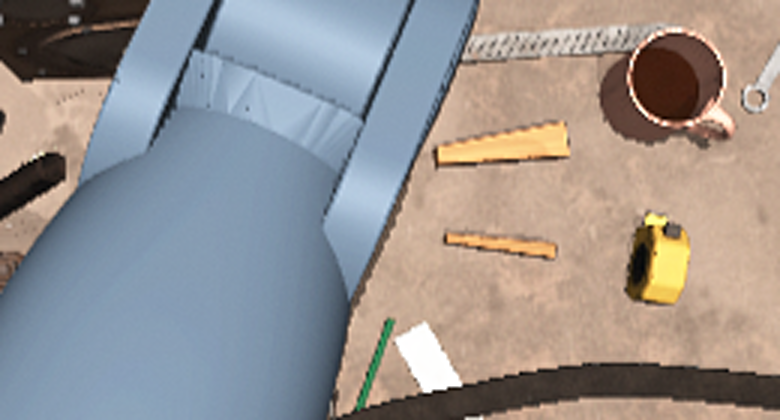

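```bash
cat > k.py <<'E'
from h import *
r.gripper_to(.06)
r.reach([.535,-.445,.17],Q(.108))
d=r.get_image("wrist"); o=d["img"][:,:,::-1].copy()
S=r.silhouettes("wrist","wedge")
print([(x["conf"],x["pixels"].sum()) for x in S])
s=S[0]["pixels"]; p,f=fit("wedge",[d],[s],(.538,-.424,.108)); print(p.round(4),f)
cv2.polylines(o,[cv2.convexHull(proj(d,place(M["wedge"][0],p,0)).astype(np.float32)).round().astype(np.int32)],True,(255,0,0),1)
cv2.drawContours(o,cv2.findContours(s.astype(np.uint8),0,2)[0],-1,(0,255,0),1)
cv2.imwrite("pics/w5.png",o)
for n in("top","side"):
  r.get_image(n)
  for t in("mug","flat_file"): print(t,n,[(np.round(q["at"],3),q["conf"]) for q in r.mark_of(n,t)[:1]])
print(r.sense()["t"],r.sense()["joint_positions"])
E
python3 k.py
```

```text
[(0.96, np.int64(2858)), (0.38, np.int64(774))]
[ 0.5405 -0.4241  0.1131] 0.0704631978474175
mug top []
flat_file top [(array([ 0.635, -0.432,  0.001]), 0.92)]
mug side [(array([ 0.576, -0.569, -0.003]), 0.74)]
flat_file side [(array([ 0.635, -0.432, -0.   ]), 0.77)]
17.5667 [-6.93084721e-01  6.57714060e-01  4.83971757e-01  1.39687180e+00
  4.10339270e-05  7.69130883e-01]
```

View pics/w5.png

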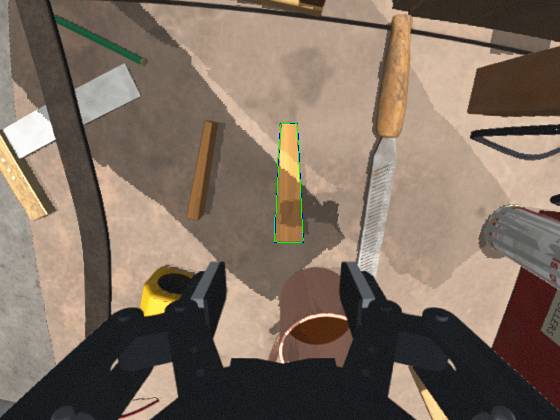

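```bash
cat > l.py <<'E'
from h import *
p=[.5402,-.4241,.112]; g=.036
q=Q(p[2])
G=W(p,(0,-g),0)
r.gripper_to(.05,40)
r.reach([G[0],G[1],.08],q)
print("down",r.movel([G[0],G[1],.0],vel=.08,guard=6))
r.gripper_to(.015,40); s=r.sense(); print(s["width"],s["tool_pos"],s["ft_force"],s["t"])
r.movel([G[0],G[1],.12],vel=.2)
s=r.sense(); print("lift",s["width"],s["t"])
d=r.get_image("wrist"); cv2.imwrite("pics/w6.png",d["img"][:,:,::-1])
E
python3 l.py
```

```text
down False
0.027886662255857102 [ 0.54449902 -0.46015091  0.0007397 ] [-0.6958984   1.14205862  6.21007319] 19.7667
lift 0.0282491106388175 20.5167
```

View pics/w6.png

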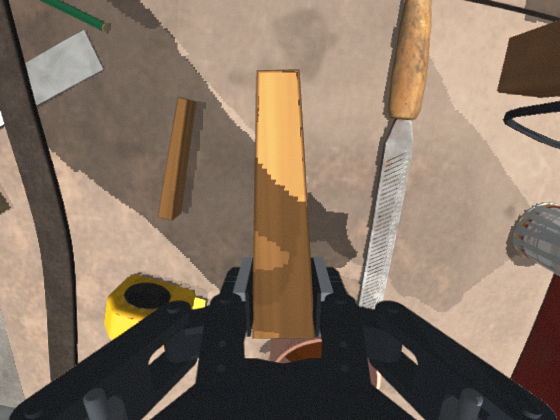

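```bash
cat > m.py <<'E'
from h import *
g=.036
by=B[2]-.062
def T(yc,x,z):  # tcp for wedge centre at board (x,yc)
    c=W(B,(x,yc),0); return W([c[0],c[1],by],(0,-g),z)
q=Q(by); x=.00125
r.reach(T(-.108,x,.12),q)
d=r.get_image("wrist"); s=r.silhouettes("wrist","wedge")[0]["pixels"]
M["wedge"]=(M["wedge"][0],r.sense()["tool_pos"][2]-.0007)
c=W(B,(x,-.108),0); p,f=fit("wedge",[d],[s],(c[0],c[1],by)); print("expected",np.round([c[0],c[1],by],4),"seen",p.round(4),f)
o=d["img"][:,:,::-1].copy(); cv2.imwrite("pics/w7.png",o); print(r.sense()["t"])
E
python3 m.py
```

```text
expected [ 0.4721 -0.2612 -0.147 ] seen [ 0.4729 -0.259  -0.1278] 0.03872488027893928
21.4167
```

View pics/w7.png

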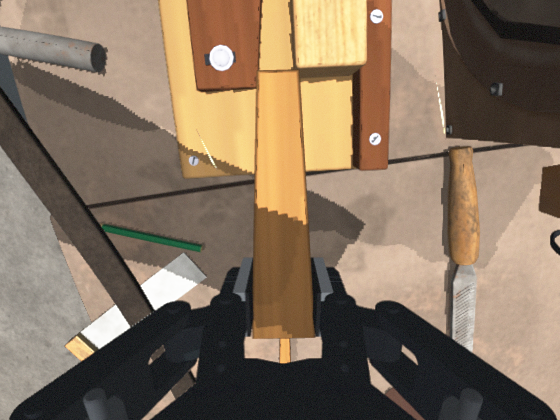

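```bash
cat > n.py <<'E'
from h import *
g=.037
by=B[2]-.062
def T(yc,x,z):
    c=W(B,(x,yc),0); return W([c[0],c[1],by],(0,-g),z)
q=Q(by-.014); x=.00125
print("down",r.movel(T(-.108,x,.0195),vel=.12,rotation=q,guard=8),r.sense()["ft_force"])
d=r.get_image("wrist"); cv2.imwrite("pics/w8.png",d["img"][:,:,::-1])
s=r.silhouettes("wrist","wedge")[0]["pixels"]
M["wedge"]=(M["wedge"][0],.019)
c=W(B,(x,-.108),0); p,f=fit("wedge",[d],[s],(c[0],c[1],by)); print("expected",np.round([c[0],c[1],by],4),"seen",p.round(4),f)
print(r.sense()["t"])
E
python3 n.py
```

```text
down False [ 0.34594111 -0.62837274 -0.39696322]
expected [ 0.4721 -0.2612 -0.147 ] seen [ 0.4736 -0.2611 -0.1435] 0.036104686460261104
22.5083
```

View pics/w8.png

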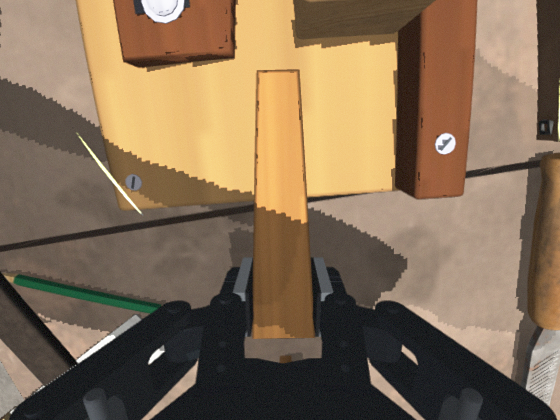

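```bash
cat > o.py <<'E'
from h import *
g=.037
by=B[2]-.062
def T(yc,x,z):
    c=W(B,(x,yc),0); return W([c[0],c[1],by],(0,-g),z)
x=.0005
a=r.movel(T(-.048,x,.0195),vel=.05,guard=7); s=r.sense()
print("ins",a,s["tool_pos"],T(-.048,x,.0195),s["ft_force"],s["t"])
d=r.get_image("wrist"); cv2.imwrite("pics/w9.png",d["img"][:,:,::-1])
d=r.get_image("side"); cv2.imwrite("pics/s9.png",cv2.resize(d["img"][150:260,200:340,::-1],None,fx=4,fy=4))
E
python3 o.py
```

```text
ins False [ 0.47102712 -0.23822657  0.01949548] [np.float64(0.47100367346766303), np.float64(-0.23797010607870683), 0.0195] [ 0.11503561 -0.51684279 -0.21810045] 23.8583
```

View pics/w9.png

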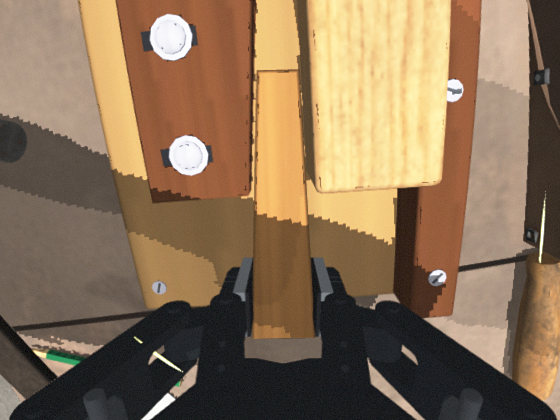

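View pics/s9.png

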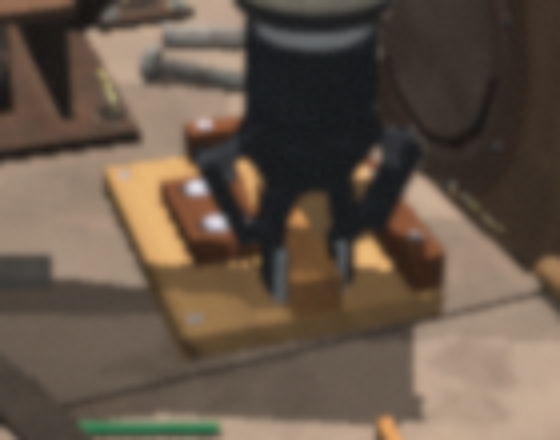

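```bash
cat > p.py <<'E'
from h import *
q=Q(B[2])
p=r.sense()["tool_pos"]
r.gripper_to(.05)
r.movel([p[0],p[1],.09],vel=.15)
r.gripper_to(0.)
r.reach(W(B,(-.002,-.135),.09),q)
r.movel(W(B,(-.002,-.135),.025),vel=.12,guard=10)
def st(n,g): s=r.sense(); p=s["tool_pos"]-np.array([B[0],B[1],0]);c,sn=np.cos(B[2]),np.sin(B[2]); print(n,g,"board",np.round([c*p[0]+sn*p[1],-sn*p[0]+c*p[1],p[2]],4),s["ft_force"].round(1),round(s["t"],2))
st("pre",0)
st("push",r.movel(W(B,(0,-.03),.025),vel=.02,guard=18))
d=r.get_image("wrist"); cv2.imwrite("pics/w10.png",d["img"][:,:,::-1])
E
python3 p.py
```

```text
pre 0 board [-0.0016 -0.1348  0.0256] [-0.1 -0.1 -0.4] 26.46
push True board [-0.0005 -0.0777  0.0252] [-1.1 -4.1  3.2] 29.34
```

View pics/w10.png

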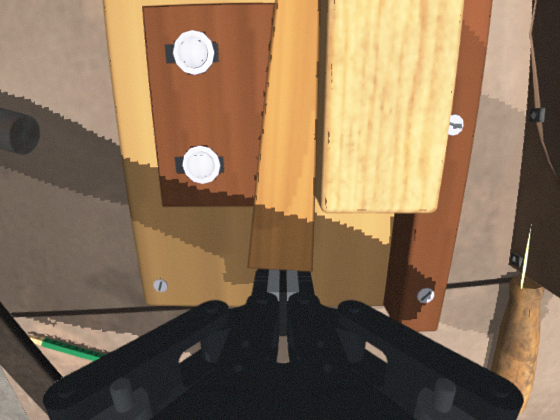

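```bash
cat > s.py <<'E'
from h import *
def st(n,g): s=r.sense(); p=s["tool_pos"]-np.array([B[0],B[1],0]);c,sn=np.cos(B[2]),np.sin(B[2]); print(n,g,"board",np.round([c*p[0]+sn*p[1],-sn*p[0]+c*p[1],p[2]],4),s["ft_force"].round(1),round(s["t"],2))
r.movel(W(B,(-.0003,-.081),.025),vel=.05); st("back",0)
st("push2",r.movel(W(B,(0,-.05),.025),vel=.02,guard=22))
r.movel(W(B,(-.0003,-.081),.025),vel=.05)
st("push3",r.movel(W(B,(0,-.05),.025),vel=.02,guard=22))
r.movel(W(B,(-.0003,-.09),.025),vel=.1)
r.movel(W(B,(-.0003,-.12),.12),vel=.25)
r.reach([.42,-.24,.26],Q(B[2])); r.pause(.2)
import pickle
d=r.get_image("wrist"); cv2.imwrite("pics/w11.png",cv2.resize(d["img"][:220,230:430,::-1],None,fx=2.7,fy=2.7,interpolation=2)); pickle.dump(d,open("w11.pkl","wb"))
s=r.silhouettes("wrist","pine_block")[0]["pixels"]; p,f=fit("pine_block",[d],[s],(.519,-.130,-.085)); print(p.round(4),f, W(B,(.038,.027),0))
d=r.get_image("side"); cv2.imwrite("pics/s11.png",d["img"][:,:,::-1]); st("e",0)
E
python3 s.py
```

```text
back 0 board [-0.0004 -0.081   0.0249] [-0.4  0.8 -0.1] 29.64
push2 True board [-0.0004 -0.0778  0.025 ] [ 0.1 -3.5  1.6] 30.21
push3 True board [-0.0003 -0.0778  0.025 ] [ 0.8 -3.3  2.4] 31.02
[ 0.5203 -0.1306 -0.0834] 0.054575739895751374 [np.float64(0.5201550450667523), np.float64(-0.12982359073492997), 0]
e 0 board [-0.0526 -0.0912  0.2593] [-0.2  0.7  0.2] 32.86
```

View pics/w11.png

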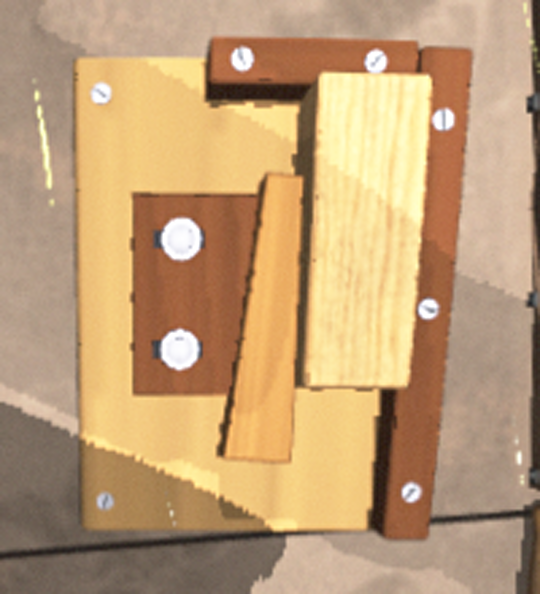

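View pics/s11.png

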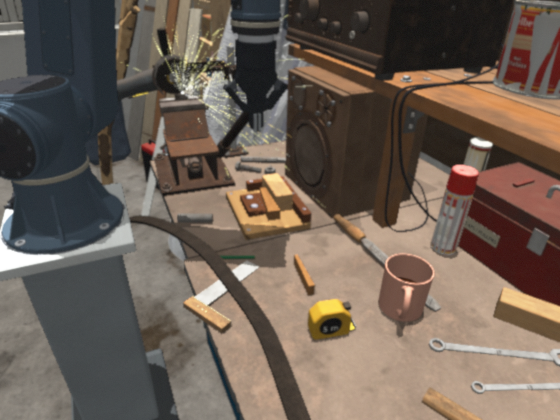

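```bash
python3 -c "
from bench import r
r.job_done(); print(r.sense()['t'])"
```

```text
the job is handed in; nothing more can be done
the job is handed in; nothing more can be done
```

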